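# Pop the rep-counter pod and trap it

### The job

Press down the ejector button of the dock that holds the round rep-counter pod, so that the pod pops out of its dock, and have the other finger standing over the track so that it traps the pod there before it slides away off the open end. Finish while still holding: button fully down and the popped pod resting still against that finger on its track, upright. Do not lift the pod, and leave the square pod in its dock, its button and everything else on the crate top alone.

Things in the scene. Friction and masses are not known exactly. Their poses are not given: they have to be found in the camera images.
- pod_round: the round pod: upright cylinder 38 mm across, 36 mm high, about 0.15 kg, dark with a grey band. Origin: centre of its underside. Docked at dock x = +19, y = 0 mm, its front at dock x = 0 against the stop blade; a spring pusher behind it (5 N, follows it 75 mm) shoots it off the open end if nothing stops it.
- dock_round: grey spring dock of the round pod, fixed. Origin: on the table under the dock. The pod is thrown out along its -x. Track floor 26 mm up, x = +62 to the open end at -55 mm, 42 mm wide, centred on y = 0; side rails 7 mm above it, 5.5 mm thick. Housing behind x = +62, 60 mm high. No roof. Ejector button at x = -36, y = +55 mm. The two docks are alike.
- ejector_round_top (a point): centre of the top face of the round pod's ejector button; 50 mm above the table when up, 36 mm when fully pressed. A finger pressing it fully has its tip 10 mm above the track floor.
- dock_round_track (a point): point on the track floor's centre line level with the button (dock x = -36, y = 0 mm, 26 mm above the table), 55 mm sideways from the button: a finger standing here stops the pod.
- ejector_round (a joint): travel of the round pod's ejector, m; 0 = up, 0.014 = fully down. Steel button 26 mm wide, one piece with the stop blade that stands 11 mm above the track before the pod; the pod is let go at about 11 mm. Spring 2.5 N, 6 N at the bottom, plus up to 6 N friction at the blade: press by distance. Let go, it springs up and the blade lifts the popped pod.
- pod_square: the square pod, to be left alone: 38 x 38 mm, 36 mm high, about 0.15 kg, dark with a grey band. Origin: centre of its underside. Docked at dock x = +19, y = 0 mm, its front at dock x = 0 against the stop blade; a spring pusher behind it (5 N, follows it 75 mm) shoots it off the open end if nothing stops it.
- dock_square: grey spring dock of the square pod, fixed. Origin: on the table under the dock. The pod is thrown out along its -x. Track floor 26 mm up, x = +62 to the open end at -55 mm, 42 mm wide, centred on y = 0; side rails 7 mm above it, 5.5 mm thick. Housing behind x = +62, 60 mm high. No roof. Ejector button at x = -36, y = +55 mm. To be left alone.
- ejector_square (a joint): travel of the square pod's ejector (leave alone), m; 0 = up, 0.014 = fully down; built like the other
- cone: bystander: orange plastic cone, 160 mm high on a 110 mm square foot, left of the docks; origin under its centre
- grip_trainer: bystander: chrome V-shaped grip trainer lying flat, about 145 x 95 mm, 28 mm high, in front of and between the docks; origin in its middle at table height
- ball_center (a point): bystander: centre of the grey massage ball (64 mm across) sitting in a low black ring, top 71 mm high
- bottle: bystander: stainless bottle, 72 mm across, 230 mm high; origin under its centre
- dumbbell: bystander: small dumbbell lying flat along its x axis, 180 mm long, 62 mm wide, 60 mm high; origin under its centre
- jar: bystander: chalk jar 70 mm across, 75 mm high; origin under its centre
Things that resemble listed ones, but are neither listed nor needed, are in the scene too. Leave any blue or white look-alike of the pod_round alone. What is shaped like the dock_round but green is not meant.

How it is judged:
At the end, for the whole second after the job is handed in: The round pod's ejector is down (more than 10.5 of 14 mm), the pod has popped 11 to 50 mm out of its docked place, stands upright (within 0.15 rad) and still on its track, and pushes against a finger with more than 0.4 N (value of joint ejector_round above 0.0105 m and contact force between the fingers and pod_round above 0.4 N and x of pod_round in the frame of dock_round between -0.031 and 0.008 m and z of pod_round in the frame of dock_round above 0.022 m and angle between pod_round's own z axis and vertical below 0.15 rad and linear speed of pod_round below 0.01 m/s); the arm keeps its last pose, push and grip.
It fails at once if the round pod slides away (more than 50 mm out of its docked place) (x of pod_round in the frame of dock_round below -0.031 m).
It fails at once if the round pod is lifted (8 mm off its track) (z of pod_round in the frame of dock_round above 0.034 m).
It fails at once if the square pod is let go or moved, or its ejector is pressed (distance of pod_square from where it was at the start of the episode above 0.01 m or value of joint ejector_square above 0.005 m).
It fails at once if a bystander is displaced by more than 30 mm (distance of any of cone, grip_trainer, ball_center, bottle, dumbbell, jar from where it was at the start of the episode above 0.03 m).
It also fails if it takes over 32 s, if anything falls off the work surface, if the arm or the gripper's body presses on something with over 40 N, if the wrist force passes 120 N, or if a joint passes its speed limit or range.

### The arm

A 6-joint arm with a two-finger parallel gripper is mounted at the origin on the work surface. World frame = base frame: x ahead of the robot, y to its left, z up, the work surface at z = 0. Lengths are in m, angles in rad, forces in N, time in s.
With the tool pointing down it reaches from about 0.35 to 0.8 m from the base axis. Payload 7.3 kg.
Tool frame: the origin (TCP) lies between the finger pads; the fingertips stand 25 mm ahead of it and the grasp point (between the pads) lies 6 mm ahead of it; z points along the fingers, y is the direction in which the jaws open and shut (so a half turn about z gives the same grasp; the last joint's range is limited). The gripper opens to 85 mm and grips with 20 to 120 N. Pads are 22 mm wide; open, the fingers measure 114 mm over their backs; the gripper's body (76 mm by 85 mm) begins 54 mm behind the grasp point. The pads swing forward as they close: fully open they stand 13 mm farther back than shut.
Start: joints at [-1.28, 0.342, 1.524, -0, 1.275, -0.146], TCP at [0.222, -0.476, 0.256] pointing down, gripper open.
Joint ranges: [-2.53, 2.53], [-0.77, 2.02], [0.04, 2.7], [-1, 4.14], [0.28, 2.66], [-3.11, 3.11]. Speed limits (rad/s): [2.57, 2.57, 3.14, 3.14, 3.14, 3.14].

### API

Orientations are given as a unit quaternion [w, x, y, z].
In Python, from rig import arm gives the robot as it stands. Calls block until the motion is done:
- arm.reach(position, orientation): joint-space move of the TCP to a pose.
- arm.line_to(position, rotation=None, feed=0.15): straight line of the TCP; rotation=None keeps the orientation; feed is the mean speed in m/s.
- arm.goto_joints(angles): joint-space move.
- arm.move_gripper(opening, grip_force=None): finger opening in m; grip_force is the grip in N (None keeps the last); returns when the fingers have stopped.
- arm.sleep(seconds).
- arm.inverse_kinematics(position, orientation): joint angles nearest the present ones, or None.
- arm.read_state(): the state.
- arm.camera(name): name is "side" or "top" or "wrist"; returns a dict with "img" (480x640x3 uint8, red, green, blue), "z_map" (480x640 float32, m along the optical axis (not along the pixel's ray), 0 where there is no reading), "K" (3x3 intrinsics, pixels), "dist" ([k1, k2, p1, p2, k3] as OpenCV has them; the pictures are not rectified), "cam_to_world" (4x4, takes a point from camera to world coordinates). Camera axes: x right, y down, z forward; pixel columns grow to the right and rows downward; lengths in m; the calibration is good to about 2 mm. A picture is of the moment at which its call begins.
A pose or a line that the arm cannot do raises arm.IKError and nothing moves.
- arm.finish_job(): hands the job in, once; it reports no verdict.
The state is a dict: "time": time; "joint_positions": joint angles; "dq": joint speeds; "joint_efforts": joint torques, N m; "eef_pos": TCP position; "tool_rot": TCP orientation; "contact_force": force on the tool from outside, world axes, zero at the start; "wrist_torque": the same for the moment, N m; "grip_width": finger opening in m.
Only numpy, scipy, OpenCV 4.12 (cv2) and the standard library are available. Lean on these libraries where they do the work, as an engineer would, in place of code of your own. Each camera call takes 0.05 s, during which the arm holds its last target.

## Working session

There is one attempt and no reset: what is moved stays moved. The work goes in short steps, each a Python script; the robot and the scene stay as the last script left them, time stands still between calls to the robot, and variables do not carry over. Pictures are saved under pics/ and viewed, and the job is handed in when it is done.

```bash
ls; mkdir -p pics
python3 - <<'E'
from rig import arm
import cv2,numpy as np
s=arm.read_state();print(s['time'],s['eef_pos'],s['tool_rot'],s['grip_width'])
for n in("top","side"):
    c=arm.camera(n);cv2.imwrite(f"pics/{n}1.png",c["img"][:,:,::-1]);np.savez(f"{n}1.npz",**{k:c[k] for k in c});print(c["K"],c["dist"],c["cam_to_world"])
E
```

```text
pics
0.0 [ 0.22200776 -0.47534404  0.25562716] [-7.59786043e-04  9.76249816e-01  2.16646526e-01 -5.13959126e-05] 0.08533208132260599
[[624.23532045   0.         311.0345395 ]
 [  0.         624.23532045 234.15979362]
 [  0.           0.           1.        ]] [0.03145615 0.         0.         0.         0.        ] [[ 2.94115471e-02 -9.92265282e-01  1.20600879e-01  3.87789765e-01]
 [-9.99567111e-01 -2.91070582e-02  4.28597111e-03  1.89683567e-02]
 [-7.42483532e-04 -1.20674729e-01 -9.92691825e-01  1.68989321e+00]
 [ 0.00000000e+00  0.00000000e+00  0.00000000e+00  1.00000000e+00]]
[[462.23874434   0.         316.01606285]
 [  0.         462.23874434 235.9022134 ]
 [  0.           0.           1.        ]] [-0.01871634  0.          0.          0.          0.        ] [[ 0.99109442 -0.10332797  0.08399516  0.50379402]
 [-0.13303315 -0.74067832  0.65855737 -0.71773847]
 [-0.005834   -0.66386667 -0.7478282   0.89783495]
 [ 0.          0.          0.          1.        ]]
```

View pics/top1.png

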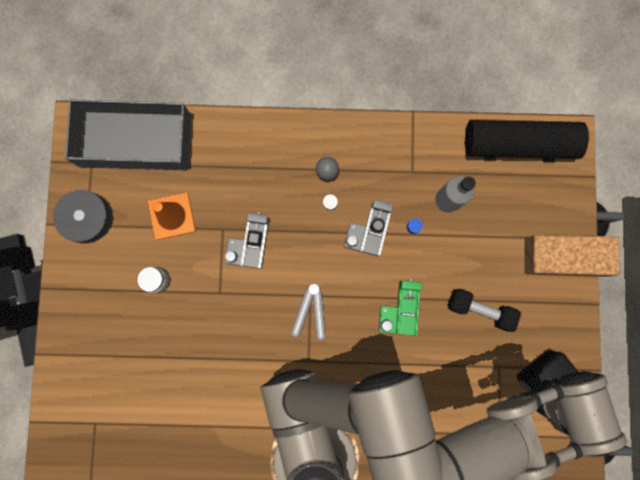

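View pics/side1.png

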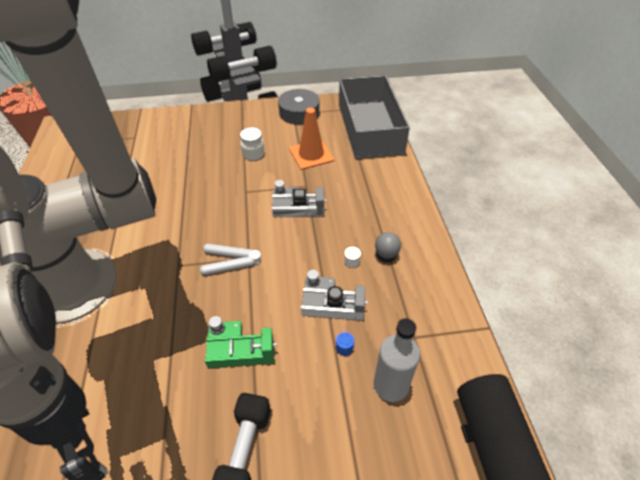

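The round pod is in the dock at top (372,230) / side (335,298), and the square one is at (248,240). I'll enlarge both.

Run:
```python
import cv2,numpy as np
t=cv2.imread("pics/top1.png");s=cv2.imread("pics/side1.png")
a=cv2.resize(t[190:270,330:410],(560,560),interpolation=cv2.INTER_CUBIC)
cv2.imwrite("pics/topc.png",a)
d=np.load("top1.npz");K,D,T=d["K"],d["dist"],d["cam_to_world"]
def px(u,v,z):
    p=cv2.undistortPoints(np.array([[[u,v]]],float),K,D)[0,0];r=T[:3,:3]@np.array([p[0],p[1],1]);o=T[:3,3]
    return (o+r*(z-o[2])/r[2]).round(4)
print("pod top",px(377,224,.062),"button",px(352,240,.05),"housing",px(382,207,.06))
```

```text
pod top [ 0.6176 -0.1467  0.062 ] button [ 0.5747 -0.0826  0.05  ] housing [ 0.6636 -0.1593  0.06  ]
```

View pics/topc.png

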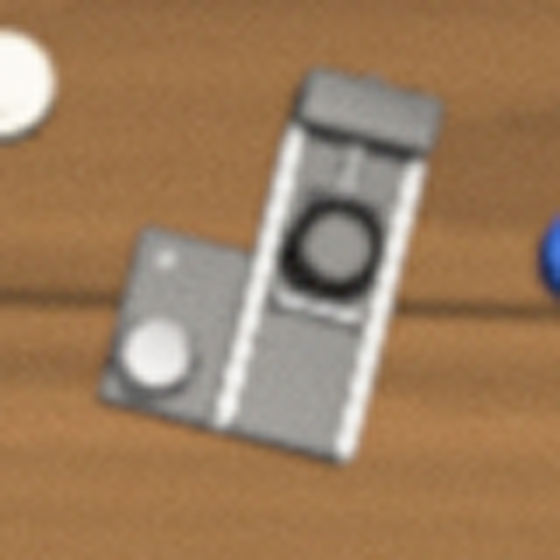

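Top crop: the button centre is at about (352.3,240.4) and the pod top at about (377.9,225.4), open end toward the robot. Next is a wrist view from above.

```bash
cat > h.py <<'E'
import cv2,numpy as np
from scipy.spatial.transform import Rotation as R
def quat(a):
    x=np.array([np.cos(a),np.sin(a),0]);z=np.array([0,0,-1.]);y=np.cross(z,x)
    q=R.from_matrix(np.c_[x,y,z]).as_quat();return [q[3],q[0],q[1],q[2]]
def px(c,u,v,z):
    K,D,T=c["K"],c["dist"],c["cam_to_world"]
    p=cv2.undistortPoints(np.array([[[u,v]]],float),K,D)[0,0];r=T[:3,:3]@np.array([p[0],p[1],1]);o=T[:3,3]
    return o+r*(z-o[2])/r[2]
E
python3 - <<'E'
from rig import arm
from h import *
d=np.load("top1.npz")
b=px(d,352.3,240.4,.05);p=px(d,377.9,225.4,.062);print(b,p)
v=(b-p)[:2];a=np.arctan2(v[1],v[0])-np.arctan2(55,-55);print("len",np.hypot(*v),"yaw",np.degrees(a))
a=(a+np.pi)%(2*np.pi)-np.pi
s=arm.read_state();arm.line_to(list(s['eef_pos'][:2])+[.32],feed=.2)
arm.reach([.52,-.1,.32],quat(a))
s=arm.read_state();print(s['time'],s['eef_pos'],s['joint_positions'],s['contact_force'])
c=arm.camera("wrist");cv2.imwrite("pics/w1.png",c["img"][:,:,::-1]);np.savez("w1.npz",**c);print(c["cam_to_world"])
E
```

```text
[ 0.57361083 -0.08344409  0.05      ] [ 0.61391817 -0.14912315  0.062     ]
len 0.0770611532762787 yaw -13.462492425390138
2.3167 [ 0.5198287  -0.10069115  0.31969757] [-3.35970629e-01  3.09433337e-01  1.39553519e+00 -2.85036127e-04
  1.43715649e+00  1.47040897e+00] [-0.18058357 -0.49506174 -0.65030257]
[[-2.33919536e-01 -9.35948114e-01 -2.63216221e-01  5.87486278e-01]
 [-9.72255602e-01  2.24951934e-01  6.41534960e-02 -1.16362471e-01]
 [-8.33345454e-04  2.70920202e-01 -9.62601449e-01  4.37194818e-01]
 [ 0.00000000e+00  0.00000000e+00  0.00000000e+00  1.00000000e+00]]
```

View pics/w1.png

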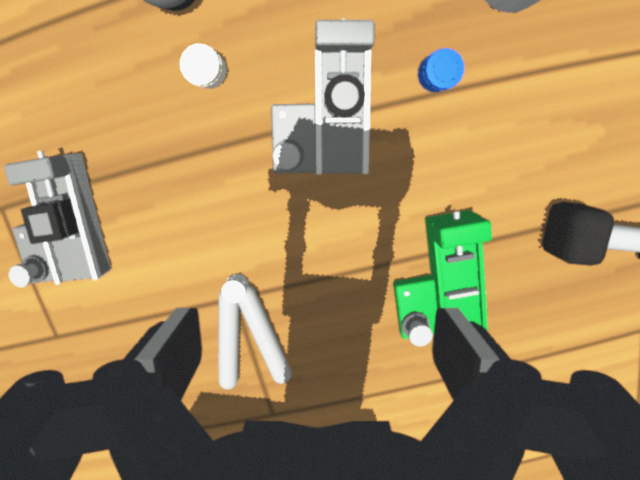

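Run:
```python
import cv2
t=cv2.imread("pics/w1.png")
cv2.imwrite("pics/w1c.png",cv2.resize(t[60:185,260:385],(600,600),interpolation=cv2.INTER_CUBIC))
```

```text
(no output)
```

View pics/w1c.png

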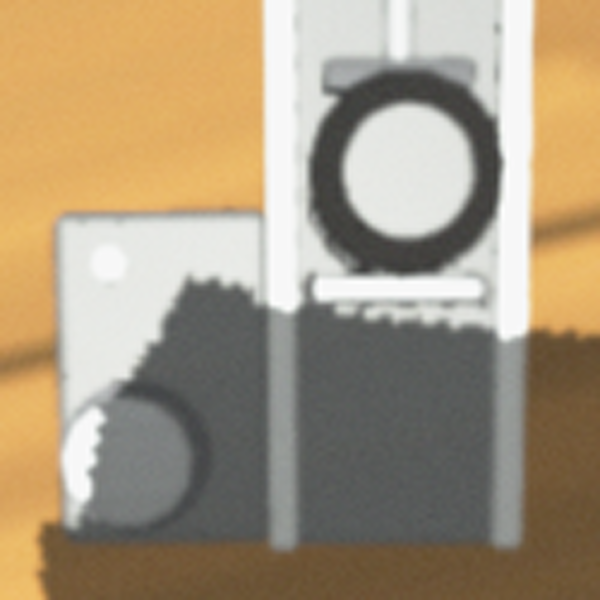

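Wrist crop: button centre is at about (286.7,155.4), pod top at (344.8,95.8), and the rail ends at (319.2,174.2) and (365.6,174.2).

Run:
```python
from h import *
d=np.load("w1.npz")
W=np.array([px(d,*p)[:2] for p in [(286.7,155.4,.05),(344.8,95.8,.062),(319.2,174.2,.033),(365.6,174.2,.033)]])
L=np.array([[-36,55],[19,0],[-55,23.75],[-55,-23.75]])/1000
print(W)
wc,lc=W.mean(0),L.mean(0)
H=(L-lc).T@(W-wc);U,S,V=np.linalg.svd(H);Rm=V.T@np.diag([1,np.sign(np.linalg.det(V.T@U.T))])@U.T
t=wc-Rm@lc;print("yaw",np.degrees(np.arctan2(Rm[1,0],Rm[0,0])),"orig",t);print("res mm",((L@Rm.T+t-W)*1000).round(1))
mid=Rm@np.array([-.036,.0275])+t
print("button",Rm@[-.036,.055]+t,"track",Rm@[-.036,0]+t,"mid",mid)
for u,v in[(286,152),(345,96),(345,150)]:
    z=d["z_map"][v,u];p=cv2.undistortPoints(np.array([[[u,v]]],float),d["K"],d["dist"])[0,0]
    print((d["cam_to_world"]@[p[0]*z,p[1]*z,z,1])[:3])
np.savez("dock.npz",Rm=Rm,t=t)
```

```text
[[ 0.57591872 -0.08369634]
 [ 0.61544241 -0.14889048]
 [ 0.54952098 -0.10956771]
 [ 0.53861236 -0.15534633]]
yaw -13.48002249958625 orig [ 0.59754373 -0.14514755]
res mm [[-0.6  0.4]
 [ 0.6 -0.7]
 [ 0.1  0.3]
 [-0.1 -0.1]]
button [ 0.57535634 -0.0832709 ] track [ 0.56253549 -0.13675572] mid [ 0.56894591 -0.11001331]
[ 0.5791666  -0.08377256  0.04908945]
[ 0.61519387 -0.14898343  0.06251079]
[ 0.56668537 -0.14051541  0.02820654]
```

Fit residuals are under 1 mm and the depth heights agree. I'll set the opening so the finger centres are 55 mm apart, go above and check.

Run:
```python
from rig import arm
from h import *
d=np.load("dock.npz");Rm,t=d["Rm"],d["t"];m=Rm@np.array([-.036,.0275])+t;a=np.arctan2(Rm[1,0],Rm[0,0])
arm.move_gripper(.041)
arm.reach([*m,.15],quat(a));arm.line_to([*m,.095],feed=.1);arm.sleep(.2)
s=arm.read_state();print(s['time'],s['eef_pos'],m,s['grip_width'],s['contact_force'])
for n in("wrist","side"):
    c=arm.camera(n);cv2.imwrite(f"pics/{n}2.png",c["img"][:,:,::-1]);np.savez(f"{n}2.npz",**c)
i=cv2.imread("pics/side2.png");cv2.imwrite("pics/side2c.png",cv2.resize(i[200:340,260:420],(800,700)[0:2] if 0 else (640,560),interpolation=cv2.INTER_CUBIC))
```

```text
4.5167 [ 0.56937528 -0.1101435   0.09580059] [ 0.56894591 -0.11001331] 0.0411606311799688 [-0.24639267  0.48197624 -0.06419442]
```

View pics/wrist2.png

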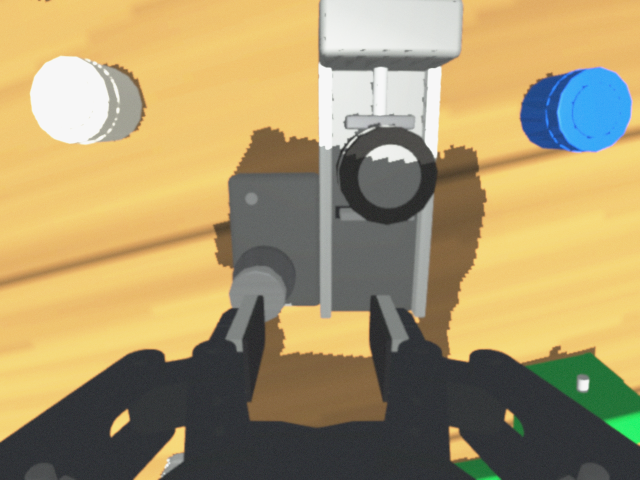

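View pics/side2c.png

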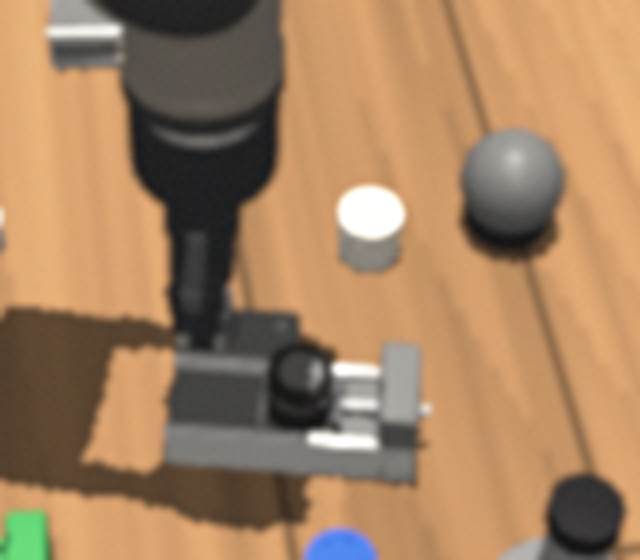

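Run:
```python
from h import *
c=np.load("wrist2.npz");d=np.load("dock.npz");Rm,t=d["Rm"],d["t"]
Ti=np.linalg.inv(c["cam_to_world"])
for z in(.071,.078):
  for x in(-.025,-.047):
    for y in(.0625,.048,.007,-.0075):
      p=Rm@[x,y]+t;P=Ti@[*p,z,1]
      print(z,x,y,cv2.projectPoints(P[None,:3],np.zeros(3),np.zeros(3),c["K"],c["dist"])[0].ravel().round())
i=cv2.imread("pics/wrist2.png");cv2.imwrite("pics/w2c.png",cv2.resize(i[230:430,180:460],(784,560),interpolation=cv2.INTER_CUBIC))
```

```text
0.071 -0.025 0.0625 [228. 293.]
0.071 -0.025 0.048 [265. 293.]
0.071 -0.025 0.007 [371. 293.]
0.071 -0.025 -0.0075 [408. 292.]
0.071 -0.047 0.0625 [232. 343.]
0.071 -0.047 0.048 [268. 343.]
0.071 -0.047 0.007 [369. 343.]
0.071 -0.047 -0.0075 [405. 343.]
0.078 -0.025 0.0625 [224. 300.]
0.078 -0.025 0.048 [263. 300.]
0.078 -0.025 0.007 [374. 300.]
0.078 -0.025 -0.0075 [412. 300.]
0.078 -0.047 0.0625 [228. 352.]
0.078 -0.047 0.048 [266. 352.]
0.078 -0.047 0.007 [371. 352.]
0.078 -0.047 -0.0075 [408. 352.]
```

View pics/w2c.png

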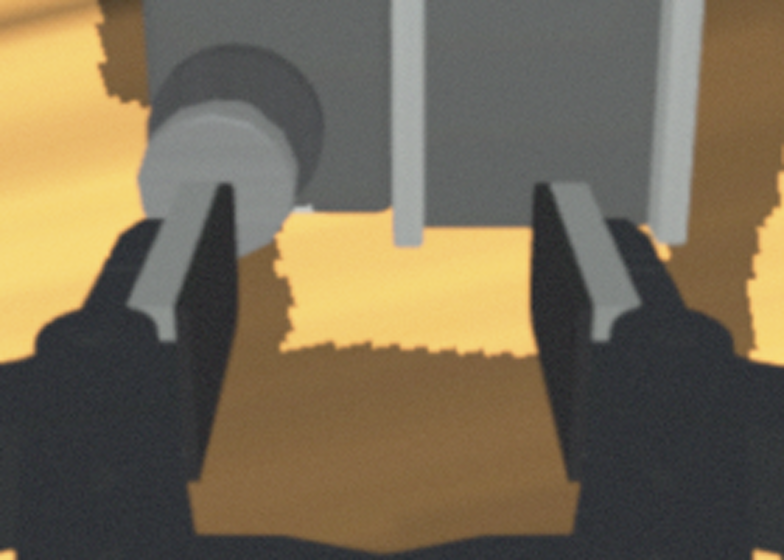

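The pad plates at the tips are thin (about 4–5 mm), so I'll open to 50 mm to centre them on the button and the track, then probe downward for the button.

Run:
```python
from rig import arm
from h import *
d=np.load("dock.npz");Rm,t=d["Rm"],d["t"];m=Rm@np.array([-.036,.0275])+t
arm.move_gripper(.050,60)
z=.086;arm.line_to([*m,z],feed=.05);arm.sleep(.2);f0=arm.read_state()['contact_force'][2];print(f0)
while z>.058:
    z-=.001;arm.line_to([*m,z],feed=.03);arm.sleep(.05)
    s=arm.read_state();f=s['contact_force'][2]-f0
    print(round(z,4),s['eef_pos'].round(4) if hasattr(s['eef_pos'],'round') else s['eef_pos'],round(f,2),round(s['grip_width'],4))
    if f>1.5:break
print(s['time'])
c=arm.camera("wrist");cv2.imwrite("pics/wrist3.png",c["img"][:,:,::-1])
```

```text
0.1879498208809158
0.085 [ 0.5689 -0.11    0.085 ] 0.14 0.0498
0.084 [ 0.569 -0.11   0.084] -0.55 0.0502
0.083 [ 0.5689 -0.11    0.0829] -0.55 0.0499
0.082 [ 0.5689 -0.11    0.082 ] 0.21 0.0501
0.081 [ 0.5689 -0.11    0.0809] -0.28 0.0504
0.08 [ 0.5689 -0.11    0.0799] -0.62 0.0496
0.079 [ 0.5689 -0.11    0.079 ] -0.21 0.05
0.078 [ 0.5689 -0.11    0.0779] 0.19 0.0502
0.077 [ 0.5689 -0.11    0.0769] 0.17 0.0501
0.076 [ 0.5689 -0.11    0.076 ] -0.27 0.0499
0.075 [ 0.569 -0.11   0.075] -0.42 0.0501
0.074 [ 0.5689 -0.11    0.074 ] -0.08 0.0501
0.073 [ 0.5689 -0.11    0.0729] -0.37 0.0501
0.072 [ 0.569 -0.11   0.072] -0.27 0.0502
0.071 [ 0.569  -0.11    0.0712] 4.09 0.05
9.9083
```

View pics/wrist3.png

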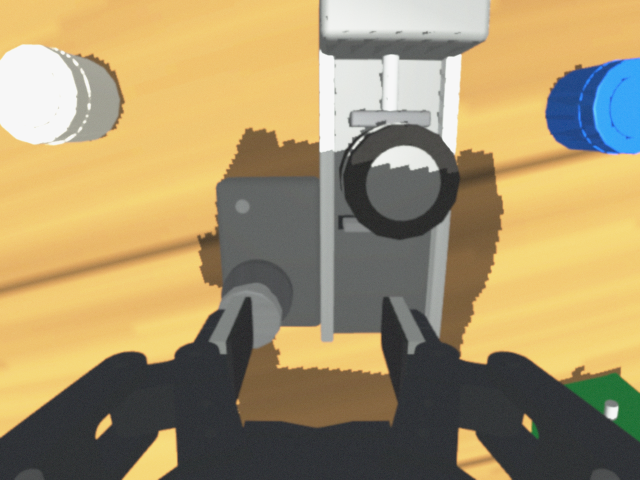

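Contact came at TCP z≈0.0715 (tip at 0.050, as expected), and the other finger is centred over the track. Now I'll press 14 mm.

Run:
```python
from rig import arm
from h import *
d=np.load("dock.npz");Rm,t=d["Rm"],d["t"];m=Rm@np.array([-.036,.0275])+t
for z in [.068,.064,.062,.060,.059,.058,.0575,.057]:
    arm.line_to([*m,z],feed=.03);arm.sleep(.1)
    s=arm.read_state();print(z,np.round(s['eef_pos'],4),np.round(s['contact_force'],2),round(s['grip_width'],4))
    if s['contact_force'][2]>25:break
arm.sleep(.3);s=arm.read_state();print(s['time'],np.round(s['contact_force'],2),np.round(s['wrist_torque'],2))
for n in("wrist","side","top"):
    c=arm.camera(n);cv2.imwrite(f"pics/{n}4.png",c["img"][:,:,::-1]);np.savez(f"{n}4.npz",**c)
i=cv2.imread("pics/side4.png");cv2.imwrite("pics/side4c.png",cv2.resize(i[240:340,280:400],(720,600),interpolation=cv2.INTER_CUBIC))
```

```text
0.068 [ 0.569  -0.11    0.0681] [-0.87  0.13  2.8 ] 0.0501
0.064 [ 0.569 -0.11   0.064] [0.32 0.74 2.56] 0.0499
0.062 [ 0.569 -0.11   0.062] [0.73 0.31 3.03] 0.0505
0.06 [ 0.5688 -0.1099  0.0601] [-1.44  0.84  4.15] 0.0502
0.059 [ 0.5687 -0.11    0.0594] [-2.85  1.06  7.03] 0.0502
0.058 [ 0.5687 -0.11    0.0586] [-3.46  1.55  9.76] 0.0494
0.0575 [ 0.5686 -0.11    0.0582] [-4.31  0.3   9.71] 0.05
0.057 [ 0.5687 -0.11    0.0579] [-4.18  1.6  11.68] 0.0503
13.0917 [-4.15  1.81 12.39] [ 0.25  0.51 -0.3 ]
```

View pics/wrist4.png

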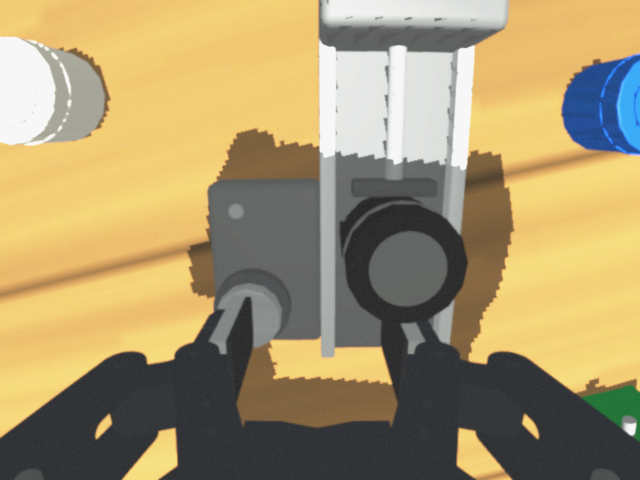

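View pics/side4c.png

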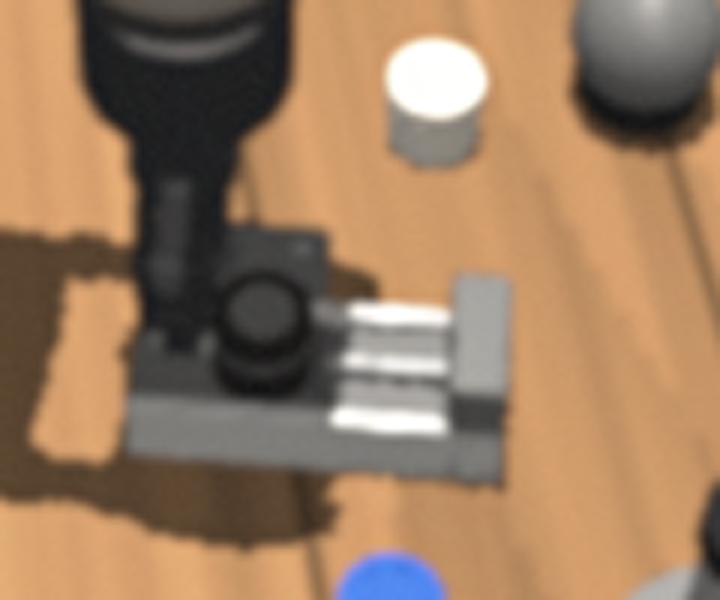

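The pod popped and rests against the track finger (wrist view: pod top ~(408,268), pusher behind it; about 4.5 N toward −x). I'll press slightly more to be sure it's fully down, then verify pose and stillness.

Run:
```python
from rig import arm
from h import *
d=np.load("dock.npz");Rm,t=d["Rm"],d["t"];m=Rm@np.array([-.036,.0275])+t
arm.line_to([*m,.056],feed=.02);arm.sleep(.5)
s=arm.read_state();print(s['time'],np.round(s['eef_pos'],4),np.round(s['contact_force'],2))
c=arm.camera("wrist");cv2.imwrite("pics/wrist5.png",c["img"][:,:,::-1])
p=px(c,408,268,.062);print("pod dock xy",Rm.T@(p[:2]-t))
u,v=np.meshgrid(range(385,432,4),range(245,292,4));u=u.ravel();v=v.ravel();z=c["z_map"][v,u]
q=cv2.undistortPoints(np.c_[u,v].astype(float)[:,None],c["K"],c["dist"])[:,0]
P=(c["cam_to_world"]@np.c_[q*z[:,None],z,np.ones_like(z)].T).T[:,:3]
P=P[z>0];n=np.linalg.svd(P-np.median(P,0))[2][2];print("top z",np.median(P[:,2]),"tilt",np.arccos(abs(n[2])),"xy dock",Rm.T@(P.mean(0)[:2]-t))
# button height depth
for uv in[(262,300),(265,310),(258,318)]:
    z=c["z_map"][uv[1],uv[0]];q=cv2.undistortPoints(np.array([[uv]],float),c["K"],c["dist"])[0,0];print((c["cam_to_world"]@[*(q*z),z,1])[:3])
arm.sleep(.5);s=arm.read_state();print(np.round(s['contact_force'],2))
c2=arm.camera("wrist");print("img diff",np.abs(c2["img"].astype(int)-c["img"]).mean())
```

```text
13.9917 [ 0.5688 -0.1099  0.0576] [-5.18  2.   16.87]
pod dock xy [-0.00562109  0.00052689]
top z 0.062462194448422693 tilt 0.00431473709549102 xy dock [-0.00519449  0.0009467 ]
[ 0.58248136 -0.09104634  0.03626082]
[ 0.57800086 -0.0909075   0.03576285]
[ 0.57526573 -0.08727442  0.03555724]
[-5.22  2.04 17.11]
img diff 1.6089453125
```

View pics/wrist5.png

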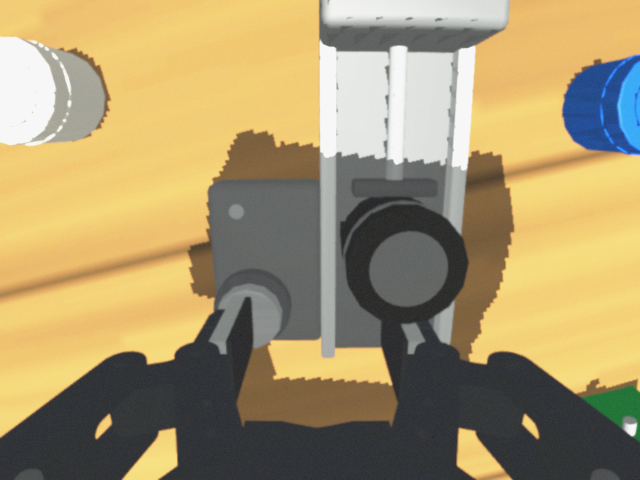

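The wrist view is unchanged. The button top measures 0.036 m (fully down), and the pod is upright at dock x≈−5 mm, top at 62 mm, still and pressed against the finger. I'm handing the job in.

```bash
python3 -c "
from rig import arm
arm.finish_job()"
```

```text
the job is handed in; nothing more can be done
```

I pressed the round dock's ejector button with one finger. The pod popped out and is held on the track by the other finger. The job is handed in with the arm still holding, at about 14.5 s on the robot's clock.

Last checks before handing in:
- **Button:** its top is at about 36 mm by depth, so it is fully down. The press force was 17 N.
- **Pod position:** dock x is about −5 mm, so it popped roughly 24 mm. Its top is at 62 mm, so it is on the track and not lifted.
- **Pod upright and still:** the tilt is about 0.004 rad. The view looked the same and the forces stayed steady over the last half second.
- **Force on the finger:** about 5 N sideways at the wrist, close to the pusher's 5 N.

No check failed or disagreed. I did not re-measure the square pod or the bystanders at the end, but the arm met no unexpected contact.

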